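Put the fallen deodorizer can in the rack on the cupboard door

TASK

First pull the white shoe cupboard's door wide open by its handle, to a right angle or a little more, and leave it open. Then stand the fallen deodorizer can on the shelf with its green cap up, let go of it, take it again by its top and set it down upright in the blue rack on the inside of the door. The can is thin-walled: squeeze it with no more than about 15 N and never knock it; leave everything else on the shelf where it is.

Things in the scene. Friction and masses are not known exactly. Their poses are not given: they have to be found in the camera images.
- door (a joint): Opening angle of the cupboard door (rad): 0 closed, grows as the free edge swings towards the robot, stop at 1.9. White laminate panel 220 mm wide, 16 mm thick, top edge 208 mm above the shelf, hinged on the upright at its left edge seen from the robot (+y side). It stays where it is left. The cupboard is a fixed white box 240 mm wide, 180 mm deep, 215 mm high, behind the door.
- door_hinge (a point): Point on the door's upright hinge axis (in the middle of the panel's thickness), 175 mm above the shelf. Its frame turns with the door: the panel runs 220 mm along its -y, its -x points out of the face with the handle, its +x out of the inner face, z up.
- handle_grip (a point): Grip point on the door's handle, 175 mm above the shelf, on the axis of an upright brass bar 11 mm thick that reaches from 110 to 200 mm above the shelf, 35 mm in front of the door's outer face, held by thin posts at 117 and 193 mm. 185 mm along -y and 43 mm along -x from the hinge axis in the door's frame. Frame as door_hinge.
- rack_floor (a point): Centre of the floor of the blue open-topped rack on the door's inner face, 40 mm above the shelf. Inside, the rack is 75 mm deep (x) by 112 mm long (y), walls 55 mm high and 4 mm thick. Centre 110 mm along -y and 49.5 mm along +x from the hinge axis in the door's frame; the panel's inner face is 41.5 mm from the centre. Frame as door_hinge: y along the door, z up.
- can: Closed aluminium deodorizer can, a plain cylinder 52 mm thick, 150 mm long, about 0.18 kg, the last 36 mm being a green cap of the same width. Lies on its side at first. Origin at its middle (75 mm from either end) on its axis; x points along the axis from the base to the cap, so x points up when it stands.
- bucket: Red plastic bucket, 84 mm wide at the rim, 90 mm tall, with a thin wire bail. Origin under its centre. Bystander.
- tree_a: Wooden shoe tree lying on the shelf, 185 mm long, 68 mm wide, 68 mm high: toe block, steel rod, heel block. Origin at shelf level under its middle, x along its length. Bystander.
- tree_b: Second wooden shoe tree, the same as tree_a. Bystander.
- brush: Shoe brush with walnut handle lying on its black bristles, 160 x 50 x 50 mm. Origin under its centre, x along its length. Bystander.
- tin: Round red polish tin, 68 mm wide, 30 mm tall. Origin under its centre. Bystander.
- spray: Standing white spray bottle with blue label, 52 mm wide, 160 mm tall. Origin under its centre. Bystander.
There are look-alikes about, which are no part of the job. What is shaped like the can but yellow is not meant.

How it is judged:
On the way, in this order (a step that is already met when the one before it is completed fails the run):
1. the fingers are on the handle while the door swings open (contact force between the fingers and door_c0 above 0.3 N and value of joint door above 0.35 rad), for 0.05 s.
2. the door stands open by at least 1.3 rad (value of joint door above 1.3 rad), for 0.2 s.
3. the can stands on the shelf, cap up, let go (angle between can's own x axis and vertical below 0.1 rad and height (world z) of can between 0.068 and 0.082 m and contact force between the fingers and can below 0.05 N and linear speed of can below 0.03 m/s), for 0.3 s.
At the end, for the whole second after the job is handed in: The door is still open by at least 1.3 rad (75 degrees); the can stands upright (within 0.1 rad), cap up, on the floor of the rack on the door's inner face (its middle 65 to 85 mm above the rack floor, within 20 mm of the rack's centre across and 40 mm along the door), let go and at rest (value of joint door above 1.3 rad and angle between can's own x axis and vertical below 0.1 rad and x of can in the frame of rack_floor between -0.02 and 0.02 m and y of can in the frame of rack_floor between -0.04 and 0.04 m and z of can in the frame of rack_floor between 0.065 and 0.085 m and linear speed of can below 0.03 m/s and contact force between the fingers and can below 0.05 N); the robot touches nothing.
It fails at once if the can is squeezed: force of both fingers together on it above 45 N (15 N of grip makes 30 N) (contact force between the fingers and can above 45 N).
It fails at once if the can is knocked, dropped or pressed hard: all contact force on it above 75 N (contact force between can and anything else above 75 N).
It fails at once if something else on the shelf (bucket, shoe trees, brush, tin, spray bottle) is moved more than 30 mm (distance of any of bucket, tree_a, tree_b, brush, tin, spray from where it was at the start of the episode above 0.03 m).
It also fails if it takes over 72 s, if anything falls off the work surface, if the arm or the gripper's body presses on something with over 40 N, if the wrist force passes 120 N, or if a joint passes its speed limit or range.

ROBOT

A 6-joint arm with a two-finger parallel gripper is mounted at the origin on the work surface. World frame = base frame: x ahead of the robot, y to its left, z up, the work surface at z = 0. Lengths are in m, angles in rad, forces in N, time in s.
With the tool pointing down it reaches from about 0.375 to 0.9 m from the base axis. Payload 3.1 kg.
Tool frame: the origin (TCP) lies midway between the tips of the shut fingers; the grasp point (between the pads) lies 19 mm behind it; z points along the fingers, y is the line along which they close (so a half turn about z gives the same grasp; the last joint's range is limited). The gripper opens to 87 mm and grips with 3 to 60 N. Pads are 19 mm wide; open, the fingers measure 117 mm over their backs; the gripper's body (75 mm by 190 mm) begins 51 mm behind the grasp point.
Start: joints at [-1.323, 0.527, 1.433, -0, 1.181, -0.178], TCP at [0.259, -0.569, 0.223] pointing down, gripper open.
Joint ranges: [-3.08, 3.08], [-0.75, 2.2], [0.22, 2.44], [-1.43, 4.57], [0, 2.65], [-2.85, 2.85]. Speed limits (rad/s): [2.79, 2.79, 3.14, 3.14, 3.14, 3.14].

INTERFACE

Orientations are given as a unit quaternion [x, y, z, w].
In Python, from rig import robot gives the robot as it stands.
- The arm moves only by the shell command python3 -m jog 'ROWS' [FORCE]. ROWS is a JSON object of lists of equal length, an entry for each row: "dp": the shift along the tool's x, y, z in mm, a list of three; "delta_rot": the turn, a rotation vector about the tool's x, y, z in rad, a list of three; "gripper": the opening, from -1 (shut) to 1 (fully open). A call has 1 to 12 rows; each row is the pose to reach, as a shift and turn from the pose commanded when the call began, along the tool's axes at that moment; what a row does not reach only later rows make up. A row lasts 1/10 s, in which the tool goes at most 50 mm and 8.59 degrees, less where a joint would pass 70% of its speed; a pose out of reach is approached as far as the arm can. A call with a gripper value outside its range is refused whole. The fingers move at their own pace and stop on an object; FORCE is the grip in N (left out, the last holds). Time passes only in rows, so rows that repeat a pose let the fingers close. It gives the time, the measured TCP pose, the force, the opening and the grip force at its end, in the units of the state.
- robot.get_obs(): the state, without advancing time (a new reading comes with each control period).
- robot.camera(name): name is "side" or "top" or "wrist"; returns the picture (480x640x3 uint8, red, green, blue); there is no depth.
- robot.camera_model(name): a dict with "fx", "fy", "cx", "cy" (pixels), "xyz" and "orientation" of the camera in the world; the wrist camera has in their place "T_tool_cam" (4x4, takes a point from camera to tool coordinates, whose origin is the TCP and whose axes are the flange's). Camera axes: x right, y down, z forward; pixel columns grow to the right and rows downward; lengths in m; the calibration is good to about 2 mm. A picture is of the moment at which its call begins: read the wrist's pose just before it. camera_model takes no time and is no camera call.
- robot.hand_in(): hands the job in; it is judged then, once.
Trained networks look in the newest picture that a camera, given by its name, has taken for a name from the list of things; names that differ only in an ending like _2 or _b are one class to them, and where a whole thing is asked for, a point or a joint stands for the part that bears it (a point fixed in the world has none). Each returns a list of dicts, best first, with "score" (0 to 1); they miss things now and then, are a little off and sometimes report something else, mostly with a low value. They report only what shows in the picture. A call takes as long as a camera call. They do not tell look-alikes from the thing itself.
- robot.search_frame(name, camera): "rect" ([left, top, right, bottom] in pixels, round what is visible of it).
The state is a dict: "time": time; "q": joint angles; "joint_velocities": joint speeds; "joint_torque": joint torques, N m; "position": TCP position; "tool_rot": TCP orientation; "ft_force": force on the tool from outside, world axes, zero at the start; "moment": the same for the moment, N m; "grip_width": finger opening in m; "grip_force": force on a finger pad.
Only numpy, scipy, OpenCV 4.12 (cv2) and the standard library are available. Lean on these libraries where they do the work, as an engineer would, in place of code of your own. Each camera call takes 0.05 s, during which the arm holds its last target. There are 200 camera calls.

## Working session

There is one attempt and no reset: what is moved stays moved. The work goes in short steps, Python scripts to look and compute and a shell command to move; the robot and the scene stay as the last step left them, time stands still between calls to the robot, and variables do not carry over. Pictures are saved under pics/ and viewed, at most 10 in all, crops included, and the job is handed in when it is done.

```bash
mkdir -p pics; ls; python3 - <<'E'
from rig import robot
import cv2, numpy as np
o=robot.get_obs(); print(o['time'],o['position'],o['tool_rot'],o['grip_width'])
a=robot.camera('top'); b=robot.camera('side')
cv2.imwrite('pics/top.png',a[...,::-1]); cv2.imwrite('pics/side.png',b[...,::-1])
for c in ('top','side'):
    m=robot.camera_model(c); print(c,m)
    for n in ('can','handle_grip','door','bucket','tree_a','brush','tin','spray'):
        print(c,n,[( [round(x) for x in r['rect']],round(r['score'],2)) for r in robot.search_frame(n,c)][:3])
print(robot.camera_model('wrist'))
E
```

```text
pics
0.0 [ 0.25856872 -0.56821199  0.2215939 ] [ 9.77315628e-01  2.11785367e-01 -4.52408723e-05 -1.05852555e-03] 0.08700298975442289
top {'fx': 489.79454038372563, 'fy': 489.79454038372563, 'cx': 321.1499345479106, 'cy': 230.68259940374338, 'xyz': array([ 0.33218192, -0.04184432,  1.73285811]), 'orientation': array([-0.69553886,  0.71622971, -0.03826958,  0.04214415])}
top can [([307, 276, 352, 294], 0.66), ([366, 245, 409, 268], 0.57)]
top handle_grip [([261, 193, 331, 220], 0.57), ([167, 249, 194, 292], 0.49)]
top door [([262, 192, 329, 219], 0.58)]
top bucket [([166, 200, 197, 221], 0.58)]
top tree_a [([403, 159, 424, 218], 0.82), ([207, 160, 224, 218], 0.6)]
top brush [([166, 249, 191, 295], 0.91)]
top tin [([477, 236, 502, 249], 0.32)]
top spray [([476, 238, 501, 251], 0.68)]
side {'fx': 540.5971788881097, 'fy': 540.5971788881097, 'cx': 329.8728711614246, 'cy': 242.51743034240832, 'xyz': array([ 0.06951982, -1.11178442,  1.34129439]), 'orientation': array([ 0.90758463, -0.19522906,  0.06827768, -0.36539554])}
side can [([332, 330, 355, 347], 0.62)]
side handle_grip [([333, 176, 365, 262], 0.68)]
side door [([330, 179, 367, 269], 0.66)]
side bucket [([288, 151, 308, 180], 0.71)]
side tree_a [([384, 309, 452, 344], 0.81), ([305, 168, 346, 194], 0.8)]
side brush []
side tin [([373, 285, 396, 300], 0.65), ([308, 167, 350, 195], 0.3)]
side spray [([388, 393, 412, 432], 0.87)]
{'fx': 409.2826534750276, 'fy': 409.2826534750276, 'cx': 325.3161344862559, 'cy': 236.01794780911655, 'T_tool_cam': array([[ 5.27885260e-05, -9.70017774e-01, -2.43033978e-01,
         6.68291646e-02],
       [ 9.99999447e-01,  3.06541301e-04, -1.00628733e-03,
         1.28473951e-03],
       [ 1.05061655e-03, -2.43033791e-01,  9.70017254e-01,
        -1.61534462e-01],
       [ 0.00000000e+00,  0.00000000e+00,  0.00000000e+00,
         1.00000000e+00]])}
```

View pics/top.png

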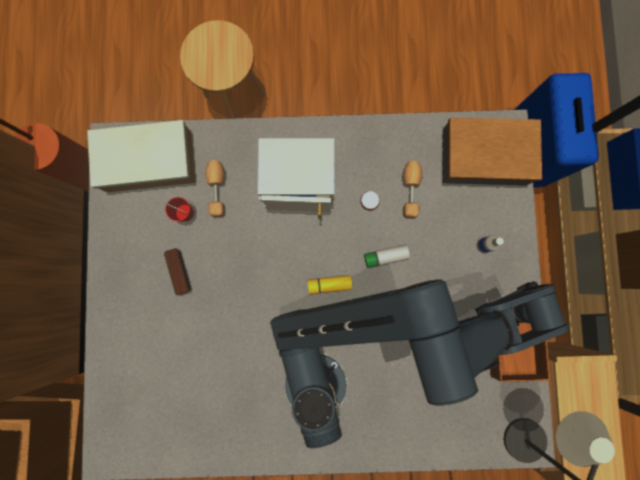

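View pics/side.png

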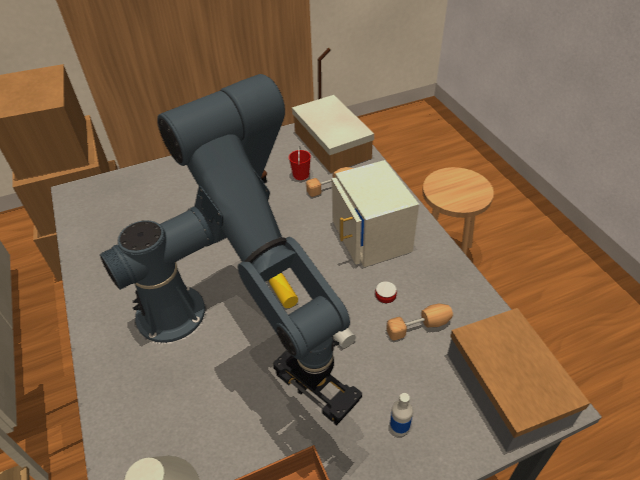

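```bash
cat > h.py <<'E'
from rig import robot
import cv2, numpy as np
from scipy.spatial.transform import Rotation as R
def cam(c,o=None):
    m=robot.camera_model(c)
    if c!='wrist': return m,R.from_quat(m['orientation']).as_matrix(),np.array(m['xyz'])
    o=o or robot.get_obs(); T=m['T_tool_cam']; Rt=R.from_quat(o['tool_rot']).as_matrix()
    return m,Rt@T[:3,:3],Rt@T[:3,3]+o['position']
def back(c,uv,z,o=None):
    m,Rm,t=cam(c,o); d=Rm@np.array([(uv[0]-m['cx'])/m['fx'],(uv[1]-m['cy'])/m['fy'],1.]); return t+d*(z-t[2])/d[2]
def proj(c,p,o=None):
    m,Rm,t=cam(c,o); q=Rm.T@(np.asarray(p,float)-t); return np.array([m['fx']*q[0]/q[2]+m['cx'],m['fy']*q[1]/q[2]+m['cy']])
def totool(p,o=None):
    "world point -> mm in current tool frame"
    o=o or robot.get_obs(); return 1e3*R.from_quat(o['tool_rot']).as_matrix().T@(np.asarray(p)-o['position'])
E
python3 - <<'E'
from h import *
a=cv2.imread('pics/top.png'); b=cv2.imread('pics/side.png')
A=cv2.resize(a[130:290,250:450],None,fx=4,fy=3.75,interpolation=cv2.INTER_CUBIC) 
A=cv2.resize(a[185:230,255:340],None,fx=7,fy=7,interpolation=cv2.INTER_CUBIC)
B=cv2.resize(b[160:275,320:430],None,fx=5,fy=5,interpolation=cv2.INTER_CUBIC)
cv2.imwrite('pics/c1.png',A[:300,:]); cv2.imwrite('pics/c2.png',B)
h=cv2.cvtColor(a,cv2.COLOR_BGR2HSV)
g=cv2.inRange(h,(40,100,40),(85,255,255)); g[:, :340]=0;g[:,450:]=0;g[:230]=0;g[290:]=0
ys,xs=np.nonzero(g); print('green',xs.min(),xs.max(),ys.min(),ys.max(),xs.mean(),ys.mean())
w=((a.min(2)>150)*255).astype('uint8'); w[:235]=0;w[275:]=0;w[:,:360]=0;w[:,420:]=0
k=((g>0)|(w>0)).astype('uint8'); ys,xs=np.nonzero(k); r=cv2.minAreaRect(np.c_[xs,ys].astype('float32')); print(r, cv2.boxPoints(r))
for p in cv2.boxPoints(r): print(back('top',p,.04))
for n,(uv,z) in dict(can=(r[0],.04),yellow=((330,285),.04),tin=((370,201),.03),handle=((320,207),.2),spray=((490,243),.1),treea=((412,188),.05)).items(): print(n,back('top',uv,z).round(3))
E
```

```text
green 365 376 253 266 370.7164179104478 259.4029850746269
((386.8529968261719, 255.41177368164062), (12.854387283325195, 43.656410217285156), 75.96376037597656) [[364.11768 254.47061]
 [406.47064 243.88237]
 [409.58832 256.35294]
 [367.23535 266.94116]]
[ 0.43859465 -0.18146401  0.04      ]
[ 0.4709737  -0.32944155  0.04      ]
[ 0.42748345 -0.33808955  0.04      ]
[ 0.39527883 -0.19052921  0.04      ]
can [ 0.433 -0.26   0.04 ]
yellow [ 0.337 -0.06   0.04 ]
tin [ 0.627 -0.21   0.03 ]
handle [ 0.583 -0.035  0.2  ]
spray [ 0.461 -0.598  0.1  ]
treea [ 0.665 -0.357  0.05 ]
```

View pics/c1.png

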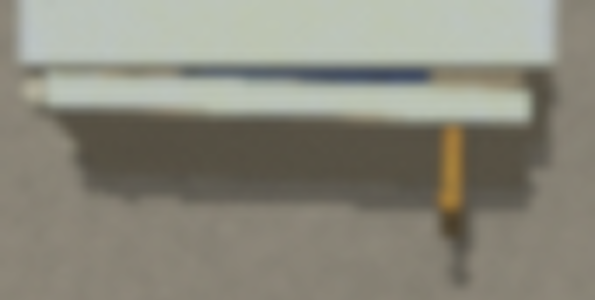

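View pics/c2.png

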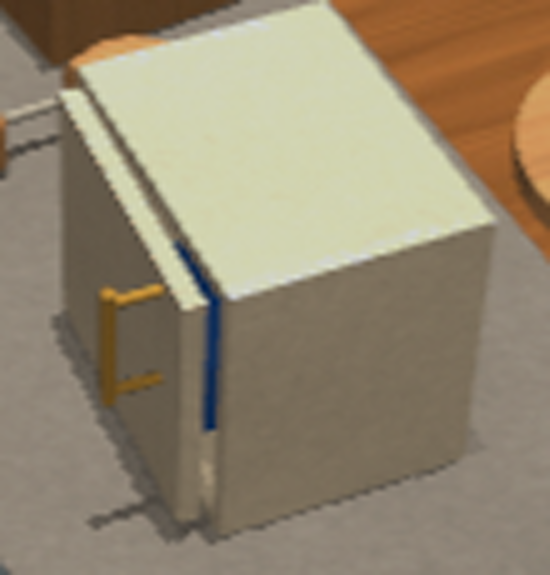

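```bash
python3 - <<'E'
from h import *
hg=back('top',(261.4,197.4),.208); e=back('top',(330.7,200),.208); d=e-hg
print('hinge',hg,'edge',e,np.hypot(*d[:2]), 'angle',np.arctan2(-d[0],-d[1]))
print('bar',back('top',(319.5,213),.2), back('side',(341.6,219),.2),back('side',(341.6,240),.11))
# side: door top outer corners
print('side door outer top', back('side',(320+65/5,160+95/5),.208),back('side',(320+185/5,160+308/5),.208),back('side',(320+205/5,160+300/5),.208))
# fit: hinge from bar for angles
for th in (.03,.06,.1,.15):
    ex=np.array([np.cos(th),np.sin(th)]);
    # door frame rotated: opening turns free edge (-y) to -x : R(-th)
    Rz=R.from_euler('z',-th).as_matrix()
    h0=hg
    print(th,h0+Rz@[-.043,-.185,0], h0+Rz@[0,-.22,0])
print(proj('side',[.585,-.04,.2]),proj('top',[.585,-.04,.2]))
E
```

```text
hinge [0.61799785 0.14972029 0.208     ] edge [ 0.60306276 -0.06894363  0.208     ] 0.21917336481561672 angle 0.06819568646320094
bar [ 0.56388677 -0.0323821   0.2       ] [ 0.56233492 -0.03239633  0.2       ] [ 0.56122661 -0.03415115  0.11      ]
side door outer top [0.61205094 0.1426963  0.208     ] [ 0.59610342 -0.0697086   0.208     ] [ 0.61002836 -0.06856459  0.208     ]
0.03 [ 0.56946803 -0.03390666  0.208     ] [ 0.61139884 -0.07018072  0.208     ]
0.06 [ 0.56398189 -0.03236836  0.208     ] [ 0.60480577 -0.06988383  0.208     ]
0.1 [ 0.55674349 -0.03006265  0.208     ] [ 0.5960345  -0.06918063  0.208     ]
0.15 [ 0.54783464 -0.02677652  0.208     ] [ 0.58512146 -0.06780935  0.208     ]
[349.40988422 218.39060743] [321.71352159 206.33735817]
```

```bash
cat >> h.py <<'E'
def goal(p,Rg,n=1):
    "print dp (mm) and delta_rot for goal pose from the present one"
    o=robot.get_obs(); Rt=R.from_quat(o['tool_rot'])
    print('dp',totool(p,o).round(1),'rot',(Rt.inv()*Rg).as_rotvec().round(3))
def down(psi): # tool down, tool x at yaw psi
    return R.from_euler('z',psi)*R.from_euler('x',np.pi)
E
python3 - <<'E'
from h import *
goal([.5633,-.0325,.24],down(np.pi-.065))
E
```

```text
dp [ 499.3 -362.3  -17.4] rot [ 0.    0.   -2.65]
```

```bash
python3 -m jog '{"dp":[[40,-29,-17],[80,-58,-17],[120,-87,-17],[160,-116,-17],[200,-145,-17],[240,-174,-17],[280,-203,-17],[320,-232,-17],[360,-261,-17],[400,-290,-17],[440,-319,-17],[460,-334,-17]],"delta_rot":[[0,0,-0.14],[0,0,-0.28],[0,0,-0.42],[0,0,-0.56],[0,0,-0.7],[0,0,-0.84],[0,0,-0.98],[0,0,-1.12],[0,0,-1.26],[0,0,-1.4],[0,0,-1.54],[0,0,-1.68]],"gripper":[1,1,1,1,1,1,1,1,1,1,1,1]}' 20; python3 - <<'E'
from h import *
goal([.5633,-.0325,.24],down(np.pi-.065)); print(robot.get_obs()['q'])
E
```

```text
time: 2.1
position: [0.5407, -0.071, 0.2398]
tool_rot: [0.491, 0.871, 0.001, 0.0]
ft_force: [-0.2, -0.3, -0.2]
grip_width: 0.0872
grip_force: 0.0
dp [21.2 39.3 -0.1] rot [ 0.001  0.001 -0.961]
[-3.36224252e-01  3.98841155e-01  1.61424092e+00  1.23439466e-03
  1.12754511e+00 -8.81555256e-01]
```

```bash
python3 -m jog '{"dp":[[6,10,0],[12,20,0],[18,30,0],[21,39,0],[21,39,0],[21,39,0],[21,39,0],[21,39,0],[21,39,0]],"delta_rot":[[0,0,-0.14],[0,0,-0.28],[0,0,-0.42],[0,0,-0.56],[0,0,-0.7],[0,0,-0.84],[0,0,-0.96],[0,0,-0.96],[0,0,-0.96]],"gripper":[1,1,1,1,1,1,1,1,1]}' 20; python3 - <<'E'
from h import *
goal([.5633,-.0325,.16],down(np.pi-.065)); o=robot.get_obs(); print(o['q'])
a=robot.camera('wrist'); cv2.imwrite('pics/w1.png',a[...,::-1]); print('bar top/bottom',proj('wrist',[.5633,-.0325,.2],o),proj('wrist',[.5633,-.0325,.11],o))
E
```

```text
time: 3.0
position: [0.562, -0.0365, 0.2396]
tool_rot: [0.039, 0.999, 0.0, 0.0]
ft_force: [-0.2, 0.3, -0.6]
grip_width: 0.0872
grip_force: 0.0
dp [-0.9  4.  79.6] rot [ 0.     0.    -0.012]
[-2.63192238e-01  4.24119796e-01  1.57031465e+00  6.36442244e-05
  1.14706744e+00 -1.75663052e+00]
bar top/bottom [334.26201499 265.02005028] [331.47906854 226.41078163]
```

View pics/w1.png

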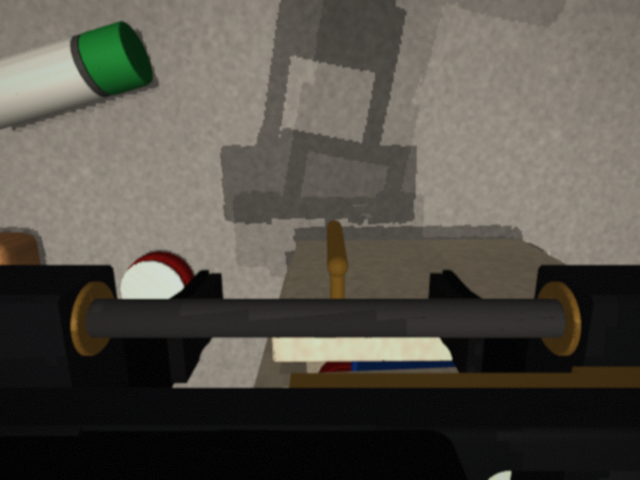

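```bash
python3 -m jog '{"dp":[[-1,5,25],[-1,5,50],[-1,5,75],[-1,5,80],[-1,5,80],[-1,5,80],[-1,5,80],[-1,5,80],[-1,5,80],[-1,5,80]],"delta_rot":[[0,0,-0.01],[0,0,-0.01],[0,0,-0.01],[0,0,-0.01],[0,0,-0.01],[0,0,-0.01],[0,0,-0.01],[0,0,-0.01],[0,0,-0.01],[0,0,-0.01]],"gripper":[1,1,1,1,-1,-1,-1,-1,-1,-1]}' 20; python3 - <<'E'
from h import *
o=robot.get_obs(); p=o['position']; Rt=R.from_quat(o['tool_rot']); 
psi=np.arctan2(*Rt.as_matrix()[:2,0][::-1]); th0=np.pi-psi; print(th0)
H=np.array([.618,.150]); v0=p[:2]-H
for k in (1,2,3):
  print()
rows=[]
for i in range(0,13):
    a=.045*i; v=R.from_euler('z',-a).as_matrix()[:2,:2]@v0; t=np.r_[H+v,p[2]]
    rows.append((totool(t,o).round(0).astype(int).tolist(), round(a,3)))
print(rows)
E
```

```text
time: 4.05
position: [0.5636, -0.0316, 0.16]
tool_rot: [0.032, 0.999, -0.0, 0.0]
ft_force: [-0.3, 0.2, -0.1]
grip_width: 0.047
grip_force: 0.0
0.06487446528062524



[([0, 0, 0], 0.0), ([8, 2, 0], 0.045), ([16, 5, 0], 0.09), ([24, 7, 0], 0.135), ([32, 11, 0], 0.18), ([40, 14, 0], 0.225), ([48, 18, 0], 0.27), ([55, 22, 0], 0.315), ([62, 27, 0], 0.36), ([69, 32, 0], 0.405), ([76, 37, 0], 0.45), ([83, 42, 0], 0.495), ([89, 48, 0], 0.54)]
```

```bash
python3 -m jog '{"dp":[[0,0,0],[0,0,0],[0,0,0],[0,0,0],[0,0,0],[0,0,0],[0,0,0]],"delta_rot":[[0,0,0],[0,0,0],[0,0,0],[0,0,0],[0,0,0],[0,0,0],[0,0,0]],"gripper":[-1,-1,-1,-1,-1,-1,-1]}' 20 
python3 -m jog '{"dp":[[8,2,0],[16,5,0],[24,7,0],[32,11,0],[40,14,0],[48,18,0],[55,22,0],[62,27,0],[69,32,0],[76,37,0],[83,42,0],[89,48,0]],"delta_rot":[[0,0,0.045],[0,0,0.09],[0,0,0.135],[0,0,0.18],[0,0,0.225],[0,0,0.27],[0,0,0.315],[0,0,0.36],[0,0,0.405],[0,0,0.45],[0,0,0.495],[0,0,0.54]],"gripper":[-1,-1,-1,-1,-1,-1,-1,-1,-1,-1,-1,-1]}'
python3 - <<'E'
from h import *
o=robot.get_obs(); print(o['q']); print(np.hypot(*(o['position'][:2]-[.618,.15])))
E
```

```text
time: 4.75
position: [0.5636, -0.0304, 0.1595]
tool_rot: [0.033, 0.999, 0.001, 0.0]
ft_force: [1.7, 4.5, 0.5]
grip_width: 0.0104
grip_force: 20.0
time: 5.95
position: [0.4792, 0.0223, 0.1595]
tool_rot: [0.299, 0.954, 0.001, 0.002]
ft_force: [4.7, 2.2, -4.3]
grip_width: 0.0104
grip_force: 20.0
[-1.87425578e-01  4.30715853e-01  1.85776768e+00  8.19323644e-04
  8.49524781e-01 -1.15184595e+00]
0.18862419416739104
```

```bash

python3 -m jog '{"dp":[[8,2,0],[16,5,0],[24,7,0],[32,11,0],[40,14,0],[48,18,0],[55,22,0],[62,27,0],[69,32,0],[76,37,0],[83,42,0],[89,48,0]],"delta_rot":[[0,0,0.045],[0,0,0.09],[0,0,0.135],[0,0,0.18],[0,0,0.225],[0,0,0.27],[0,0,0.315],[0,0,0.36],[0,0,0.405],[0,0,0.45],[0,0,0.495],[0,0,0.54]],"gripper":[-1,-1,-1,-1,-1,-1,-1,-1,-1,-1,-1,-1]}'
python3 -m jog '{"dp":[[8,2,0],[16,5,0],[24,7,0],[32,11,0],[40,14,0],[48,18,0],[55,22,0],[62,27,0],[69,32,0],[76,37,0],[76,37,0],[76,37,0]],"delta_rot":[[0,0,0.045],[0,0,0.09],[0,0,0.135],[0,0,0.18],[0,0,0.225],[0,0,0.27],[0,0,0.315],[0,0,0.36],[0,0,0.405],[0,0,0.45],[0,0,0.45],[0,0,0.45]],"gripper":[-1,-1,-1,-1,-1,-1,-1,-1,-1,-1,-1,-1]}'
python3 - <<'E'
from h import *
o=robot.get_obs(); print(o['q']); v=o['position'][:2]-[.618,.15]; print(np.hypot(*v), np.arctan2(-v[0],-v[1])-np.arctan2(.043,.185))
E
```

```text
time: 7.15
position: [0.4328, 0.1118, 0.1595]
tool_rot: [0.542, 0.84, 0.0, 0.001]
ft_force: [2.1, -0.2, -3.5]
grip_width: 0.0103
grip_force: 20.0
time: 8.35
position: [0.434, 0.1965, 0.1595]
tool_rot: [0.715, 0.699, -0.0, 0.0]
ft_force: [0.1, 1.1, -1.2]
grip_width: 0.0103
grip_force: 20.0
[ 1.90236073e-01  4.28393509e-01  1.86278453e+00 -6.60906997e-04
  8.50533682e-01  2.12961905e-01]
0.1897553036747392 1.589785040384275
```

```bash

python3 -m jog '{"dp":[[0,0,0],[0,0,0],[0,0,0],[0,0,0],[0,0,0],[0,0,0],[0,0,-40],[0,0,-80],[0,0,-120],[0,0,-140],[0,0,-140]],"delta_rot":[[0,0,0],[0,0,0],[0,0,0],[0,0,0],[0,0,0],[0,0,0],[0,0,0],[0,0,0],[0,0,0],[0,0,0],[0,0,0]],"gripper":[1,1,1,1,1,1,1,1,1,1,1]}'
python3 - <<'E'
from h import *
o=robot.get_obs(); q=o['q']; Rt=R.from_quat(o['tool_rot'])
def fk(q): return R.from_euler('z',q[0])*R.from_euler('y',q[1]+q[2])*R.from_euler('z',q[3])*R.from_euler('y',q[4])*R.from_euler('z',q[5]+np.pi/2)
print('fk err',(fk(q).inv()*Rt).magnitude())
phi=1.78; u=np.array([np.cos(phi),np.sin(phi),0])
for psi in (phi,phi-np.pi):
  Rd=down(psi); ax=Rd.as_matrix()[:,1]; perp=np.cross(u,[0,0,1.]) # rotation u->z is about u x z
  for t in (-25,0,65,75):
    Rg=R.from_rotvec(perp*np.radians(t))*Rd
    for q1 in (-.7,-.45):
      for s in (2.0,2.4):
        M=R.from_euler('y',-s)*R.from_euler('z',-q1)*Rg*R.from_euler('z',-np.pi/2)
        a,b,c=M.as_euler('ZYZ'); print(psi.round(2) if hasattr(psi,'round') else psi,t,q1,s,'q4 q5 q6',np.round([a,b,c],2))
goal([.42,-.22,.30],down(1.78))
E
```

```text
time: 9.45
position: [0.4361, 0.1972, 0.3028]
tool_rot: [0.715, 0.699, 0.003, 0.002]
ft_force: [-0.2, -0.2, -0.4]
grip_width: 0.0851
grip_force: 0.0
fk err 3.603510190344756e-16
1.78 -25 -0.7 2.0 q4 q5 q6 [-0.36  0.82 -0.7 ]
1.78 -25 -0.7 2.4 q4 q5 q6 [-0.62  0.47 -0.39]
1.78 -25 -0.45 2.0 q4 q5 q6 [-0.44  0.91 -0.43]
1.78 -25 -0.45 2.4 q4 q5 q6 [-0.67  0.57 -0.12]
1.78 0 -0.7 2.0 q4 q5 q6 [ 0.    1.14 -0.91]
1.78 0 -0.7 2.4 q4 q5 q6 [ 0.    0.74 -0.91]
1.78 0 -0.45 2.0 q4 q5 q6 [ 0.    1.14 -0.66]
1.78 0 -0.45 2.4 q4 q5 q6 [ 0.    0.74 -0.66]
1.78 65 -0.7 2.0 q4 q5 q6 [ 0.68  2.07 -0.88]
1.78 65 -0.7 2.4 q4 q5 q6 [ 0.6   1.74 -1.14]
1.78 65 -0.45 2.0 q4 q5 q6 [ 0.86  1.91 -0.71]
1.78 65 -0.45 2.4 q4 q5 q6 [ 0.8   1.63 -1.01]
1.78 75 -0.7 2.0 q4 q5 q6 [ 0.82  2.2  -0.81]
1.78 75 -0.7 2.4 q4 q5 q6 [ 0.68  1.9  -1.12]
1.78 75 -0.45 2.0 q4 q5 q6 [ 1.01  2.02 -0.65]
1.78 75 -0.45 2.4 q4 q5 q6 [ 0.9   1.78 -0.99]
-1.361592653589793 -25 -0.7 2.0 q4 q5 q6 [-0.36  0.82  2.44]
-1.361592653589793 -25 -0.7 2.4 q4 q5 q6 [-0.62  0.47  2.75]
-1.361592653589793 -25 -0.45 2.0 q4 q5 q6 [-0.44  0.91  2.71]
-1.361592653589793 -25 -0.45 2.4 q4 q5 q6 [-0.67  0.57  3.02]
-1.361592653589793 0 -0.7 2.0 q4 q5 q6 [-0.    1.14  2.23]
-1.361592653589793 0 -0.7 2.4 q4 q5 q6 [-0.    0.74  2.23]
-1.361592653589793 0 -0.45 2.0 q4 q5 q6 [-0.    1.14  2.48]
-1.361592653589793 0 -0.45 2.4 q4 q5 q6 [-0.    0.74  2.48]
-1.361592653589793 65 -0.7 2.0 q4 q5 q6 [0.68 2.07 2.26]
-1.361592653589793 65 -0.7 2.4 q4 q5 q6 [0.6  1.74 2.01]
-1.361592653589793 65 -0.45 2.0 q4 q5 q6 [0.86 1.91 2.44]
-1.361592653589793 65 -0.45 2.4 q4 q5 q6 [0.8  1.63 2.14]
-1.361592653589793 75 -0.7 2.0 q4 q5 q6 [0.82 2.2  2.33]
-1.361592653589793 75 -0.7 2.4 q4 q5 q6 [0.68 1.9  2.02]
-1.361592653589793 75 -0.45 2.0 q4 q5 q6 [1.01 2.02 2.49]
-1.361592653589793 75 -0.45 2.4 q4 q5 q6 [0.9  1.78 2.15]
dp [-417.4   -6.2    2.1] rot [ 0.008 -0.001 -0.233]
```

```bash

python3 -m jog '{"dp":[[-40,-1,0],[-80,-2,0],[-120,-3,0],[-160,-4,0],[-200,-5,0],[-240,-6,0],[-280,-6,0],[-320,-6,0],[-360,-6,0],[-400,-6,0],[-417,-6,0],[-417,-6,0]],"delta_rot":[[0,0,-0.05],[0,0,-0.1],[0,0,-0.15],[0,0,-0.2],[0,0,-0.23],[0,0,-0.23],[0,0,-0.23],[0,0,-0.23],[0,0,-0.23],[0,0,-0.23],[0,0,-0.23],[0,0,-0.23]],"gripper":[1,1,1,1,1,1,1,1,1,1,1,1]}'
python3 - <<'E'
from h import *
t=robot.camera('top'); cv2.imwrite('pics/top2.png',t[...,::-1])
o=robot.get_obs(); a=robot.camera('wrist'); cv2.imwrite('pics/w2.png',a[...,::-1])
A=np.concatenate([cv2.resize(a,(480,360)),cv2.resize(t[150:270,230:390],(480,360))[:, :310]],1); cv2.imwrite('pics/v2.png',A[...,::-1])
print(o['position'],o['tool_rot'])
for y in (-.26+.075,-.26-.075): print(proj('wrist',[.433,y,.026],o))
print([(r['rect'],r['score']) for r in robot.search_frame('can','wrist')])
E
```

```text
time: 10.65
position: [0.4176, -0.2216, 0.2982]
tool_rot: [0.632, 0.775, 0.0, -0.001]
ft_force: [-1.0, 0.5, 0.4]
grip_width: 0.0866
grip_force: 0.0
[ 0.41737942 -0.219731    0.29831966] [ 6.31427119e-01  7.75433416e-01  4.22796554e-04 -1.62254512e-03]
[345.90602371 168.12094534]
[317.57297364 298.85914982]
[([309.2, 165.4, 357.0, 296.3], 0.88), ([248.5, 2.2, 308.5, 103.9], 0.86), ([420.3, 337.0, 456.0, 366.7], 0.29)]
```

View pics/v2.png

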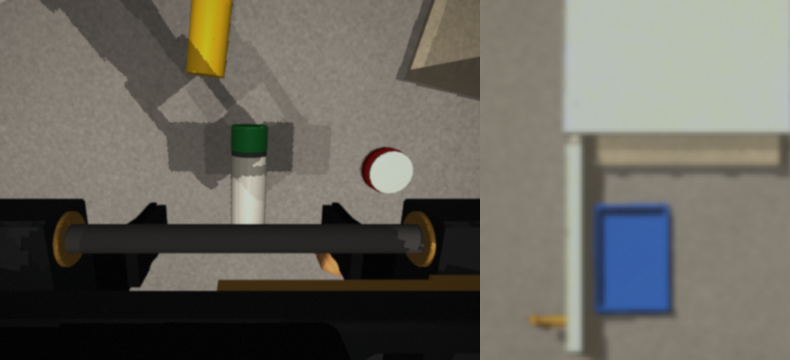

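```bash

cat >> h.py <<'E'
def pose(g,grasp_off,tilt,psi,up):
    "TCP pose for grasp point g, tool down at yaw psi then tilted by tilt deg about u x z"
    u=np.array([np.cos(psi),np.sin(psi),0]); Rg=R.from_rotvec(np.cross(u,[0,0,1.])*np.radians(tilt))*down(psi)
    return np.asarray(g)+grasp_off*u+[0,0,up]+.019*Rg.as_matrix()[:,2],Rg
E
python3 - <<'E'
from h import *
a=cv2.imread('pics/w2.png'); h=cv2.cvtColor(a,cv2.COLOR_BGR2HSV)
o=robot.get_obs()
g=cv2.inRange(h,(40,100,30),(85,255,255)); w=cv2.inRange(h,(0,0,120),(180,60,255))
for r in (180,190,200,215,230,250,270,285):
    m=(g if r<203 else w)[r,280:400]; x=np.nonzero(m)[0]+280
    if len(x): c=(x.min()+x.max()+1)/2; print(r,x.min(),x.max()+1,back('wrist',(c,r),.026,o).round(4), 'w',np.linalg.norm(back('wrist',(x.min(),r),.026,o)-back('wrist',(x.max()+1,r),.026,o)).round(4))
x=333; col=np.nonzero(g[:,x])[0]; print('green rows',col.min(),col.max(), 'boundary at top z=.052',back('wrist',(x,col.max()+1),.052,o),'end bottom',back('wrist',(x,col.min()),.01,o))
E
```

```text
180 309 356 [ 0.4219 -0.1987  0.026 ] w 0.0497
190 309 356 [ 0.4241 -0.209   0.026 ] w 0.05
200 310 355 [ 0.4264 -0.2195  0.026 ] w 0.0482
215 331 395 [ 0.462  -0.2287  0.026 ] w 0.0691
230 331 400 [ 0.4685 -0.2443  0.026 ] w 0.0752
250 287 400 [ 0.4499 -0.2714  0.026 ] w 0.1246
270 280 400 [ 0.4511 -0.2948  0.026 ] w 0.134
285 280 400 [ 0.4549 -0.3122  0.026 ] w 0.1352
green rows 166 204 boundary at top z=.052 [ 0.42667839 -0.22050017  0.052     ] end bottom [ 0.41989087 -0.18531846  0.01      ]
```

```bash
python3 - <<'E'
from h import *
p,Rg=pose([.435,-.2587,.026],.010,-25,1.78,.006); z=Rg.as_matrix()[:,2]; print(p,z)
goal(p-.09*z,Rg)
E
```

```text
[ 0.43459082 -0.25677271  0.01478015] [ 0.08776978 -0.41340375 -0.90630779]
dp [ -3.7   9.  202.4] rot [-0.002 -0.439 -0.002]
```

```bash

python3 -m jog '{"dp":[[0,2,30],[0,4,60],[0,6,90],[-1,8,120],[-2,9,150],[-3,9,180],[-4,9,202],[-4,9,202],[-4,9,202]],"delta_rot":[[0,-0.06,0],[0,-0.13,0],[0,-0.2,0],[0,-0.27,0],[0,-0.34,0],[0,-0.41,0],[0,-0.44,0],[0,-0.44,0],[0,-0.44,0]],"gripper":[1,1,1,1,1,1,1,1,1]}'
python3 - <<'E'
from h import *
p,Rg=pose([.435,-.2587,.026],.010,-25,1.78,.006)
goal(p,Rg)
E
```

```text
time: 11.7
position: [0.4263, -0.2192, 0.0958]
tool_rot: [0.614, 0.759, -0.138, 0.167]
ft_force: [-0.6, -0.2, -0.2]
grip_width: 0.0872
grip_force: 0.0
dp [-0.6  0.6 89.7] rot [-0.004 -0.     0.002]
```

```bash

python3 -m jog '{"dp":[[0,0,25],[0,0,50],[0,0,75],[0,0,90],[0,0,90],[0,0,90],[0,0,90],[0,0,90],[0,0,90],[0,0,90],[0,0,90]],"delta_rot":[[0,0,0],[0,0,0],[0,0,0],[0,0,0],[0,0,0],[0,0,0],[0,0,0],[0,0,0],[0,0,0],[0,0,0],[0,0,0]],"gripper":[1,1,1,1,1,-1,-1,-1,-1,-1,-1]}' 10
python3 - <<'E'
from h import *
o=robot.get_obs(); print(o['ft_force'],o['moment'])
# stand plan: can center (.47,-.15)
p,Rg=pose([.47,-.15,.075],0,65,1.78,.010); print(p)
goal(p+[0,0,.06],Rg); 
E
```

```text
time: 12.8
position: [0.4417, -0.26, 0.0225]
tool_rot: [0.617, 0.758, -0.138, 0.163]
ft_force: [-0.6, 0.9, 3.0]
grip_width: 0.0515
grip_force: 10.0
[-0.55271716  0.90429398  3.00111554] [ 0.25367113 -0.10750291 -0.02817964]
[ 0.46642376 -0.1331556   0.07697025]
dp [  60.3   48.8 -154.2] rot [-0.006  1.565 -0.01 ]
```

```bash

python3 -m jog '{"dp":[[0,0,0],[0,0,0]],"delta_rot":[[0,0,0],[0,0,0]],"gripper":[-1,-1]}' 12
python3 - <<'E'
from h import *
o=robot.get_obs(); print(o['q'],o['joint_torque'],o['joint_velocities'])
p,Rg=pose([.435,-.2587,.026],.010,-25,1.78,.006)
goal(p,Rg)
a=robot.camera('wrist');b=robot.camera('side')
A=np.concatenate([cv2.resize(a,(400,300)),cv2.resize(b[220:460,220:460],(400,400))[:300]],1); cv2.imwrite('pics/v3.png',A[...,::-1])
E
```

```text
time: 13.0
position: [0.4417, -0.26, 0.0224]
tool_rot: [0.617, 0.758, -0.138, 0.163]
ft_force: [0.5, 1.0, 4.9]
grip_width: 0.0518
grip_force: 12.0
[-0.56665219  0.74352734  2.04831313 -1.43020577  0.31325161  0.60429779] [-7.28538204e-01 -3.57583129e+01 -2.74892360e+00 -3.43261482e-01
  8.36130939e-01 -1.57604681e-02] [-9.76652230e-04 -5.85100208e-04  1.10948940e-03  7.88374923e-05
 -3.94233881e-04 -1.17472310e-03]
dp [ 7.3 -6.3  5.1] rot [-0.01  -0.005 -0.003]
```

View pics/v3.png

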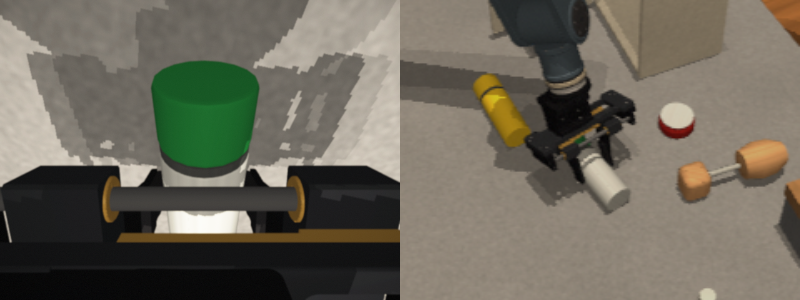

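```bash

python3 -m jog '{"dp":[[-4,0,-9],[-13,0,-27],[-21,0,-45],[-30,0,-64],[-38,0,-82],[-42,0,-91],[-42,0,-91],[-42,0,-91],[-42,0,-91],[-42,0,-91],[-42,0,-91]],"delta_rot":[[0,0,0],[0,0,0],[0,0.06,0],[0,0.13,0],[0,0.2,0],[0,0.28,0],[0,0.36,0],[0,0.44,0],[0,0.52,0],[0,0.6,0],[0,0.6,0]],"gripper":[-1,-1,-1,-1,-1,-1,-1,-1,-1,-1,-1]}' 12
python3 - <<'E'
from h import *
o=robot.get_obs(); print(o['q'],o['joint_velocities'].round(2))
p,Rg=pose([.47,-.15,.075],.0055,65,1.78,.0055)
p,Rg=pose([.47,-.15,.13],0,65,1.78,.0055); goal(p,Rg)
E
```

```text
time: 14.2
position: [0.443, -0.2628, 0.1215]
tool_rot: [0.631, 0.771, 0.05, -0.067]
ft_force: [0.7, -0.0, -2.3]
grip_width: 0.0517
grip_force: 12.0
[-0.80369828  0.57833017  1.71171823  0.09950518  0.99992744 -1.06238084] [ 0.03 -0.02  0.07 -0.02 -0.04  0.04]
dp [121.7  48.6  14.2] rot [-0.     0.966 -0.013]
```

```bash

python3 -m jog '{"dp":[[11,5,1],[22,10,2],[33,14,4],[44,18,5],[55,22,6],[66,27,8],[77,31,9],[88,36,10],[99,40,12],[110,45,13],[122,49,14],[122,49,14]],"delta_rot":[[0,0.08,0],[0,0.17,0],[0,0.26,0],[0,0.35,0],[0,0.44,0],[0,0.53,0],[0,0.62,0],[0,0.71,0],[0,0.8,0],[0,0.88,-0.01],[0,0.966,-0.013],[0,0.966,-0.013]],"gripper":[-1,-1,-1,-1,-1,-1,-1,-1,-1,-1,-1,-1]}' 12
python3 - <<'E'
from h import *
o=robot.get_obs(); print(o['q'].round(2))
p,Rg=pose([.47,-.15,.13],0,65,1.78,.0055); goal(p,Rg)
a=robot.camera('wrist');b=robot.camera('side')
A=np.concatenate([cv2.resize(a,(400,300)),cv2.resize(b[200:380,220:460],(400,300))],1); cv2.imwrite('pics/v4.png',A[...,::-1])
E
```

```text
time: 15.4
position: [0.4649, -0.1283, 0.1262]
tool_rot: [0.53, 0.655, 0.336, -0.421]
ft_force: [-0.1, 0.5, -2.5]
grip_width: 0.0523
grip_force: 12.0
[-0.82  0.94  1.48  0.49  1.78 -1.21]
dp [-1.   0.4 -5.1] rot [-0.006 -0.003 -0.003]
```

View pics/v4.png

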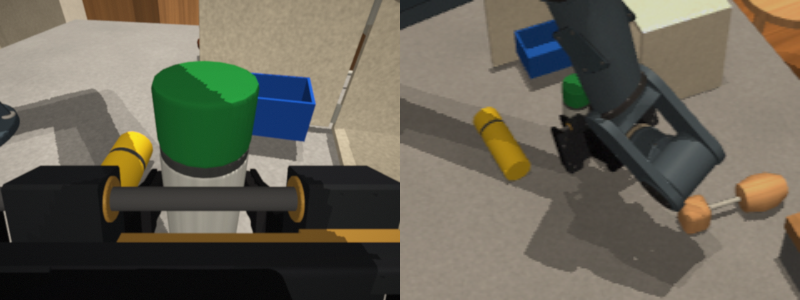

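```bash
python3 - <<'E'
from h import *
p,Rg=pose([.45,-.15,.080],0,65,1.78,.0055); goal(p,Rg)
o=robot.get_obs(); print('1mm down',R.from_quat(o['tool_rot']).inv().apply([0,0,-1]).round(3))
E
```

```text
dp [-45.5 -19.3  21.8] rot [-0.005  0.001 -0.001]
1mm down [-0.906  0.003  0.423]
```

```bash

python3 -m jog '{"dp":[[-5,-3,2],[-12,-7,5],[-20,-11,9],[-28,-15,13],[-36,-19,17],[-41,-19,19],[-44,-19,21],[-45,-19,22],[-45,-19,22],[-45,-19,22]],"delta_rot":[[-0.005,0,0],[-0.005,0,0],[-0.005,0,0],[-0.005,0,0],[-0.005,0,0],[-0.005,0,0],[-0.005,0,0],[-0.005,0,0],[-0.005,0,0],[-0.005,0,0]],"gripper":[-1,-1,-1,-1,-1,-1,-1,-1,-1,-1]}' 12
python3 -m jog '{"dp":[[-1,0,0.4],[-2,0,0.8],[-3,0,1.3],[-3,0,1.3]],"delta_rot":[[0,0,0],[0,0,0],[0,0,0],[0,0,0]],"gripper":[-1,-1,-1,-1]}' 12
python3 - <<'E'
from h import *
p,Rg=pose([.45,-.15,.075],0,65,1.78,.0055); goal(p,Rg)
E
```

```text
time: 16.5
position: [0.4473, -0.1331, 0.0788]
tool_rot: [0.531, 0.655, 0.339, -0.417]
ft_force: [0.0, -0.2, -2.4]
grip_width: 0.0516
grip_force: 12.0
time: 16.9
position: [0.4471, -0.1332, 0.0753]
tool_rot: [0.531, 0.655, 0.339, -0.417]
ft_force: [0.1, 0.4, -2.0]
grip_width: 0.0521
grip_force: 12.0
dp [-2.5 -0.7  1.4] rot [ 0.002 -0.001  0.001]
```

```bash

for i in 1 2 3; do python3 -m jog '{"dp":[[-1,0,0.4],[-1,0,0.4]],"delta_rot":[[0,0,0],[0,0,0]],"gripper":[-1,-1]}' 12 | egrep 'posit|ft_f'; done
```

```text
position: [0.4471, -0.1333, 0.0742]
ft_force: [0.1, -0.4, -2.0]
position: [0.4471, -0.1333, 0.0731]
ft_force: [-0.3, 0.5, -3.0]
position: [0.4471, -0.1332, 0.073]
ft_force: [-0.1, -1.8, 2.5]
```

```bash

python3 -m jog '{"dp":[[0,0,0],[0,0,0],[0,0,0],[0,0,0],[0,0,0],[0,0,0],[0,0,-20],[0,0,-50],[0,0,-80],[0,0,-110],[0,0,-120],[0,0,-120]],"delta_rot":[[0,0,0],[0,0,0],[0,0,0],[0,0,0],[0,0,0],[0,0,0],[0,0,0],[0,0,0],[0,0,0],[0,0,0],[0,0,0],[0,0,0]],"gripper":[0.4,0.8,1,1,1,1,1,1,1,1,1,1]}' 12
python3 - <<'E'
from h import *
o=robot.get_obs(); a=robot.camera('wrist');b=robot.camera('side');t=robot.camera('top')
for n,i in (('w5',a),('s5',b),('t5',t)): cv2.imwrite(f'pics/{n}.png',i[...,::-1])
A=np.concatenate([cv2.resize(a,(400,300)),cv2.resize(t[150:330,230:470],(400,300))],1); cv2.imwrite('pics/v5.png',A[...,::-1])
for c in ('wrist','side','top'): print(c,[(r['rect'],round(r['score'],2)) for r in robot.search_frame('can',c)])
print(proj('wrist',[.45,-.15,.15],o),proj('top',[.45,-.15,.15]),proj('side',[.45,-.15,.15]))
goal([.45,-.15,.28],down(1.78)); print(o['q'].round(2))
E
```

```text
time: 18.7
position: [0.4698, -0.241, 0.1228]
tool_rot: [0.531, 0.655, 0.339, -0.416]
ft_force: [0.3, 0.2, -0.0]
grip_width: 0.0871
grip_force: 0.0
wrist [([280.5, 109.8, 370.7, 300.6], 0.9), ([173.7, 147.7, 276.3, 279.0], 0.62)]
side [([311.5, 259.8, 327.5, 301.0], 0.8), ([262.9, 266.6, 301.6, 307.3], 0.67)]
top [([346.4, 242.4, 358.7, 257.0], 0.48), ([244.2, 195.8, 292.8, 268.7], 0.43)]
[322.55597269 135.74307353] [356.98154036 249.02217153] [323.50156943 268.04080764]
dp [180.9  -0.3  16. ] rot [ 1.000e-03 -1.138e+00 -0.000e+00]
[-0.92  1.    1.26  0.43  1.94 -1.21]
```

View pics/v5.png

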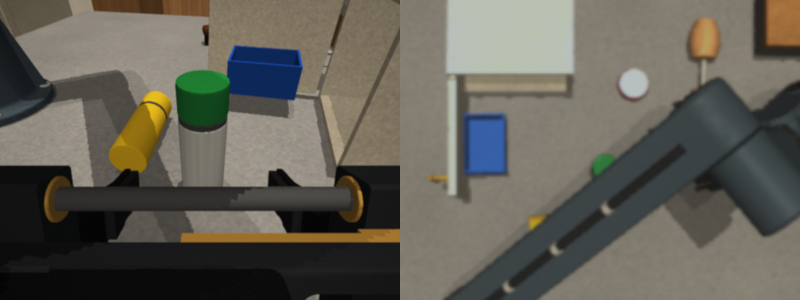

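```bash

python3 -m jog '{"dp":[[40,0,-15],[80,0,-30],[120,0,-40],[150,0,-50],[160,0,-50],[165,0,-40],[170,0,-30],[175,0,-15],[178,0,0],[180,0,10],[181,0,16],[181,0,16]],"delta_rot":[[0,-0.08,0],[0,-0.18,0],[0,-0.28,0],[0,-0.38,0],[0,-0.49,0],[0,-0.6,0],[0,-0.71,0],[0,-0.82,0],[0,-0.93,0],[0,-1.04,0],[0,-1.138,0],[0,-1.138,0]],"gripper":[1,1,1,1,1,1,1,1,1,1,1,1]}' 12
python3 - <<'E'
from h import *
import time
o=robot.get_obs(); print(o['position'],o['q'].round(2)); a=robot.camera('wrist');o=robot.get_obs();t=robot.camera('top')
cv2.imwrite('pics/w6.png',a[...,::-1]);cv2.imwrite('pics/t6.png',t[...,::-1])
h=cv2.cvtColor(a,cv2.COLOR_RGB2HSV); g=cv2.inRange(h,(40,100,30),(85,255,255)); 
ys,xs=np.nonzero(g); print('green',xs.min(),xs.max(),ys.min(),ys.max())
h=cv2.cvtColor(t,cv2.COLOR_RGB2HSV); g=cv2.inRange(h,(40,100,30),(85,255,255)); g[:,:300]=0;g[:,450:]=0;g[:200]=0;g[300:]=0
ys,xs=np.nonzero(g); print('top green',xs.min(),xs.max(),ys.min(),ys.max(),len(xs)); 
if len(xs): print(back('top',(xs.mean(),ys.mean()),.15))
b=cv2.inRange(h,(100,120,60),(125,255,255)); b[:,:250]=0;b[:,310:]=0;b[:200]=0;b[270:]=0
ys,xs=np.nonzero(b); r=cv2.minAreaRect(np.c_[xs,ys].astype('float32')); print(r)
bp=cv2.boxPoints(r); P=[back('top',q,.095)[:2].round(4) for q in bp]; print(P, np.mean(P,0))
th=1.59; Rz=R.from_euler('z',-th).as_matrix(); print('rack exp',[.618,.15,0]+Rz@[.0495,-.11,0])
goal([.45,-.15,.28],down(1.78))
E
```

```text
time: 20.2
position: [0.4482, -0.1467, 0.2799]
tool_rot: [0.628, 0.778, -0.0, 0.0]
ft_force: [-0.3, 0.0, -0.1]
grip_width: 0.0872
grip_force: 0.0
[ 0.44824711 -0.14672954  0.27992898] [-0.55  0.25  1.73 -0.    1.17 -0.77]
green 292 361 175 245
top green 346 352 245 257 59
[ 0.4428818  -0.12341069  0.15      ]
((280.0, 235.5), (35.0, 24.0), 90.0)
[array([0.5679, 0.1427]), array([0.5655, 0.0616]), array([0.4472, 0.0642]), array([0.4495, 0.1446])] [0.507525 0.103275]
rack exp [0.50706976 0.1026214  0.        ]
dp [ 0.2 -0.3  0.2] rot [0.001 0.002 0.   ]
```

```bash

python3 - <<'E'
from h import *
a=cv2.imread('pics/w6.png'); h=cv2.cvtColor(a,cv2.COLOR_BGR2HSV); o=robot.get_obs()
for lo in (30,60,80,100):
    g=cv2.inRange(h,(40,100,lo),(85,255,255)); ys,xs=np.nonzero(g); print(lo,len(xs),xs.min(),xs.max(),ys.min(),ys.max())
g=cv2.inRange(h,(40,100,30),(85,255,255)); w=[(r,np.nonzero(g[r])[0].min(),np.nonzero(g[r])[0].max()) for r in range(176,246,6)]; print(w)
# silhouette model for upright cylinder cap (z .114-.15), compare bounds
from scipy.optimize import least_squares
al=np.linspace(0,2*np.pi,60); 
def bounds(c):
    P=np.array([proj('wrist',[c[0]+.026*np.cos(t),c[1]+.026*np.sin(t),z],o) for t in al for z in (.115,.15)]); return np.r_[P.min(0),P.max(0)]
ob=np.array([292,175,362,246]); f=lambda c:(bounds(c)-ob)[[0,1,2]]
s=least_squares(f,[.45,-.15],diff_step=1e-3); print(s.x,s.fun,bounds(s.x)-ob)
goal([s.x[0],s.x[1],.20],down(1.55))
E
```

```text
30 3854 292 361 175 245
60 3616 292 361 179 245
80 25 314 337 180 183Traceback (most recent call last):
  File "<stdin>", line 4, in <module>
    return umr_minimum(a, axis, None, out, keepdims, initial, where)
ValueError: zero-size array to reduction operation minimum which has no identity
```

```bash

python3 - <<'E'
from h import *
from scipy.optimize import least_squares
o=robot.get_obs(); al=np.linspace(0,2*np.pi,60); 
def bounds(c):
    P=np.array([proj('wrist',[c[0]+.026*np.cos(t),c[1]+.026*np.sin(t),z],o) for t in al for z in (.115,.15)]); return np.r_[P.min(0),P.max(0)]
ob=np.array([292,175,362,246]); f=lambda c:(bounds(c)-ob)
s=least_squares(f,[.45,-.15],diff_step=1e-3); print(s.x,s.fun)
goal([s.x[0],s.x[1],.20],down(1.55)); goal([s.x[0],s.x[1],.113],down(1.55))
E
```

```text
[ 0.45090756 -0.14106763] [-0.86951712 -2.1086834   0.87171798  2.10190028]
dp [ 8.8  2.3 80.2] rot [0.002 0.001 0.23 ]
dp [  9.    2.2 167.2] rot [0.002 0.001 0.23 ]
```

```bash

python3 -m jog '{"dp":[[3,1,20],[6,2,45],[9,2,70],[9,2,80],[9,2,85],[9,2,105],[9,2,125],[9,2,145],[9,2,160],[9,2,167],[9,2,167]],"delta_rot":[[0,0,0.1],[0,0,0.2],[0,0,0.23],[0,0,0.23],[0,0,0.23],[0,0,0.23],[0,0,0.23],[0,0,0.23],[0,0,0.23],[0,0,0.23],[0,0,0.23]],"gripper":[1,1,1,1,1,1,1,1,1,1,1]}' 10
python3 -m jog '{"dp":[[0,0,0],[0,0,0],[0,0,0],[0,0,0],[0,0,0],[0,0,0],[0,0,0],[0,0,0]],"delta_rot":[[0,0,0],[0,0,0],[0,0,0],[0,0,0],[0,0,0],[0,0,0],[0,0,0],[0,0,0]],"gripper":[0.5,0.3,0.2,0,-1,-1,-1,-1]}' 12
python3 - <<'E'
from h import *
goal([.451,-.141,.275],down(1.55)); goal([.507,.103-.001,.275],down(1.55)); print(robot.get_obs()['q'].round(2))
E
```

```text
time: 21.4
position: [0.4513, -0.1428, 0.1128]
tool_rot: [0.715, 0.699, -0.0, 0.001]
ft_force: [0.3, 0.4, 0.5]
grip_width: 0.0871
grip_force: 0.0
time: 22.2
position: [0.4508, -0.1421, 0.1133]
tool_rot: [0.715, 0.699, -0.0, 0.001]
ft_force: [-1.4, -0.0, 3.2]
grip_width: 0.0517
grip_force: 12.0
dp [   0.8    0.5 -161.7] rot [ 0.002  0.002 -0.001]
dp [ 245.    51.1 -162.2] rot [ 0.002  0.002 -0.001]
[-0.54  0.51  1.91 -0.    0.72 -0.52]
```

```bash

python3 -m jog '{"dp":[[0,0,-10],[0,0,-30],[0,0,-60],[0,0,-95],[0,0,-130],[0,0,-150],[0,0,-160],[0,0,-162],[10,2,-162],[25,5,-162],[45,9,-162],[65,14,-162]],"delta_rot":[[0,0,0],[0,0,0],[0,0,0],[0,0,0],[0,0,0],[0,0,0],[0,0,0],[0,0,0],[0,0,0],[0,0,0],[0,0,0],[0,0,0]],"gripper":[-1,-1,-1,-1,-1,-1,-1,-1,-1,-1,-1,-1]}' 12
python3 -m jog '{"dp":[[20,4,0],[40,8,0],[60,12,0],[80,16,0],[100,21,0],[120,25,0],[140,29,0],[158,33,0],[170,36,0],[177,37,0],[180,37,0],[180,37,0]],"delta_rot":[[0,0,0],[0,0,0],[0,0,0],[0,0,0],[0,0,0],[0,0,0],[0,0,0],[0,0,0],[0,0,0],[0,0,0],[0,0,0],[0,0,0]],"gripper":[-1,-1,-1,-1,-1,-1,-1,-1,-1,-1,-1,-1]}' 12
python3 - <<'E'
from h import *
b=robot.camera('side');t=robot.camera('top');o=robot.get_obs();a=robot.camera('wrist')
A=np.concatenate([cv2.resize(a,(400,300)),cv2.resize(b[120:300,280:440],(356,400))[:300]],1); cv2.imwrite('pics/v6.png',A[...,::-1])
goal([.507,.102,.275],down(1.55)); print(robot.get_obs()['q'].round(2))
h=cv2.cvtColor(t,cv2.COLOR_RGB2HSV)
b=cv2.inRange(h,(100,120,60),(125,255,255)); b[:,:240]=0;b[:,310:]=0;b[:200]=0;b[270:]=0
ys,xs=np.nonzero(b); print(len(xs), xs.min() if len(xs) else 0,xs.max() if len(xs) else 0,ys.min() if len(xs) else 0,ys.max() if len(xs) else 0)
E
```

```text
time: 23.4
position: [0.465, -0.0755, 0.2731]
tool_rot: [0.715, 0.699, -0.001, -0.001]
ft_force: [0.3, 0.5, -1.3]
grip_width: 0.0514
grip_force: 11.9
time: 24.6
position: [0.5067, 0.102, 0.2743]
tool_rot: [0.715, 0.699, -0.001, 0.001]
ft_force: [0.2, -0.2, -1.8]
grip_width: 0.0521
grip_force: 11.9
dp [ 0.6 -0.  -0.3] rot [ 0.002  0.003 -0.002]
[-0.02  0.32  1.64 -0.    1.18  0.01]
206 286 292 219 253
```

View pics/v6.png

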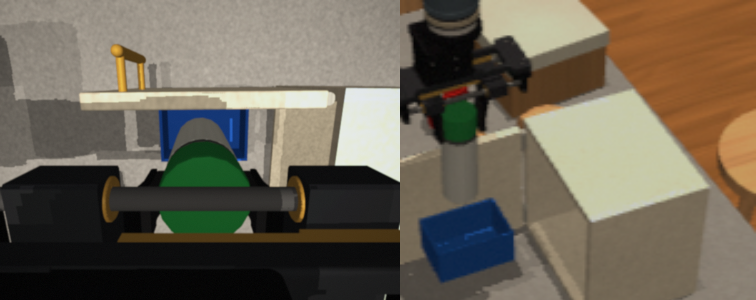

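```bash

python3 -m jog '{"dp":[[0,0,8],[0,0,20],[0,0,35],[0,0,50],[0,0,65],[0,0,80],[0,0,93],[0,0,103],[0,0,110],[0,0,114],[0,0,116],[0,0,116]],"delta_rot":[[0,0,0],[0,0,0],[0,0,0],[0,0,0],[0,0,0],[0,0,0],[0,0,0],[0,0,0],[0,0,0],[0,0,0],[0,0,0],[0,0,0]],"gripper":[-1,-1,-1,-1,-1,-1,-1,-1,-1,-1,-1,-1]}' 12
for i in 1 2; do python3 -m jog '{"dp":[[0,0,1],[0,0,1]],"delta_rot":[[0,0,0],[0,0,0]],"gripper":[-1,-1]}' 12 | egrep 'posit|ft_f'; done
```

```text
time: 25.95
position: [0.5075, 0.1017, 0.1587]
tool_rot: [0.715, 0.699, 0.0, 0.002]
ft_force: [-0.4, 0.1, -2.5]
grip_width: 0.0518
grip_force: 11.9
position: [0.5076, 0.1017, 0.1581]
ft_force: [-0.7, -0.3, -1.3]
position: [0.5074, 0.1017, 0.1568]
ft_force: [0.0, 0.1, -2.9]
```

```bash

for i in 1 2 ; do python3 -m jog '{"dp":[[0,0,1],[0,0,1]],"delta_rot":[[0,0,0],[0,0,0]],"gripper":[-1,-1]}' 12 | egrep 'posit|ft_f'; done
```

```text
position: [0.5073, 0.1017, 0.1556]
ft_force: [-0.2, 0.2, -2.3]
position: [0.5073, 0.1017, 0.1546]
ft_force: [0.1, -0.4, -2.0]
```

```bash

for i in 1 2 ; do python3 -m jog '{"dp":[[0,0,0.7],[0,0,0.7]],"delta_rot":[[0,0,0],[0,0,0]],"gripper":[-1,-1]}' 12 | egrep 'posit|ft_f'; done
```

```text
position: [0.5073, 0.1017, 0.1539]
ft_force: [-0.6, 0.1, -2.2]
position: [0.5075, 0.1017, 0.1534]
ft_force: [-0.6, 0.2, -2.2]
```

```bash

for i in 1 2 ; do python3 -m jog '{"dp":[[0,0,0.7],[0,0,0.7]],"delta_rot":[[0,0,0],[0,0,0]],"gripper":[-1,-1]}' 12 | egrep 'posit|ft_f'; done
```

```text
position: [0.5074, 0.1017, 0.1532]
ft_force: [-1.5, -0.4, 3.4]
position: [0.5074, 0.1017, 0.1531]
ft_force: [-2.3, -0.7, 8.2]
```

```bash

python3 -m jog '{"dp":[[0,0,-0.8],[0,0,-0.8],[0,0,-0.8],[0,0,-0.8],[0,0,-0.8],[0,0,-0.8],[0,0,-0.8],[0,0,-15],[0,0,-45],[0,0,-85],[0,0,-120],[0,0,-130]],"delta_rot":[[0,0,0],[0,0,0],[0,0,0],[0,0,0],[0,0,0],[0,0,0],[0,0,0],[0,0,0],[0,0,0],[0,0,0],[0,0,0],[0,0,0]],"gripper":[-1,0.5,1,1,1,1,1,1,1,1,1,1]}' 12
python3 -m jog '{"dp":[[-20,0,-20],[-50,0,-20],[-80,0,-20],[-110,0,-20],[-130,0,-20],[-130,0,-20]],"delta_rot":[[0,0,0],[0,0,0],[0,0,0],[0,0,0],[0,0,0],[0,0,0]],"gripper":[1,1,1,1,1,1]}' 12
python3 - <<'E'
from h import *
o=robot.get_obs();a=robot.camera('wrist');b=robot.camera('side'); cv2.imwrite('pics/w7.png',a[...,::-1])
for c,I in (('wrist',a),('side',b)):
    print(c,[([round(x) for x in r['rect']],round(r['score'],2)) for r in robot.search_frame('can',c)])
    P=np.array([proj(c,[.507+.026*np.cos(t),.102+.026*np.sin(t),z],o) for t in np.linspace(0,6.28,40) for z in (.154,.19)]); print('expected cap',P.min(0).round(),P.max(0).round())
    h=cv2.cvtColor(I,cv2.COLOR_RGB2HSV); g=cv2.inRange(h,(40,100,30),(85,255,255)); n,l,s,ce=cv2.connectedComponentsWithStats(g); i=1+s[1:,4].argmax(); print('green x y w h',s[i])
E
```

```text
time: 28.75
position: [0.5094, 0.1021, 0.2859]
tool_rot: [0.715, 0.699, 0.003, 0.004]
ft_force: [0.2, -0.7, -0.1]
grip_width: 0.0867
grip_force: 0.0
time: 29.35
position: [0.5039, -0.0301, 0.3013]
tool_rot: [0.716, 0.698, -0.001, 0.001]
ft_force: [-0.5, 0.4, -0.5]
grip_width: 0.087
grip_force: 0.0
wrist [([280, 0, 362, 86], 0.98), ([136, 156, 210, 298], 0.65), ([197, 0, 456, 109], 0.54)]
expected cap [280. -29.] [366.  74.]
green x y w h [ 278    0   86   67 4572]
side [([299, 197, 315, 231], 0.94), ([261, 268, 298, 309], 0.75), ([226, 169, 265, 198], 0.22)]
expected cap [300. 194.] [317. 214.]
green x y w h [299 195  16  18 212]
```

```bash
python3 -c "
from rig import robot
print(robot.hand_in())"
```

```text
the job is handed in; nothing more can be done
None
```

I opened the cupboard door to about 91°, stood the can up on the shelf and let go, then set it upright in the blue rack; after release the cap sat where expected in the wrist and side pictures, and I handed the job in at about 29.5 s, though no verdict came back.

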